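# Tip a casting jig to its next notch and pin it

### The job

Pull the tilting jig's black bar down so that the twig casting tips towards the robot, from about level to the first notch past level (about 25 degrees), and lock it there: put the red-headed pin through the guide block into that notch and push it fully home, its collar down on the block. The index plate has been trimmed by hand, so feel for the notch. The resin face is still tacky, so do not touch it, and leave the tin, bowl, bottle and brush where they are.

Things in the scene. Friction and masses are not known exactly. Their poses are not given: they have to be found in the camera images.
- jig: The tilting jig, fixed to the table: plywood base 270 x 370 x 18 mm, two blue uprights with the trunnions, cradle between them (y -112 to 112 mm). Origin on the table top under the middle of the trunnion axis; x level, away from the robot side; y along the trunnion axis; z up. Outside the right upright, at y = -153 mm, stand the brass index plate and, over it, a steel guide block.
- trunnion (a point): Middle of the trunnion axis, 150 mm above the table, over the jig's origin.
- cradle (a joint): Tilt of the cradle, rad: 0 = level; grows as the black bar (robot side) goes down; stops at -0.45 and 0.80. The trunnions are stiff (friction 0.5 N m, about 3 N at the bar), so it stays where it is left. At tilt t the bar lies at x = -160 cos t, z = 150 - 160 sin t mm in the jig's frame. The wanted notch comes under the pin at a tilt somewhere from 0.31 to 0.56 (see rim).
- bar (a point): Middle of the cradle's black pull bar: a round bar 12 mm thick, 200 mm long between its brackets, parallel to the trunnion axis (the jig's y), 160 mm from that axis and 75 mm clear of the cradle's edge. It can be pinched from above with the fingers closing across it, and turns in the fingers.
- casting: The tacky resin panel with green twigs, 134 x 164 mm, in the timber frame on the cradle; its face lies 9 mm above the plane of the trunnion axis when level and the frame's rim stands 7 mm above the face. Origin at the middle of its underside, z out of its face. Not to be touched.
- bore (a point): Centre of the mouth of the pin hole, on top of the steel guide block, 253 mm above the table; at x 0, y -153 mm in the jig's frame. The hole is vertical, 11.5 mm wide and 24 mm deep, straight through the block (44 x 46 mm, 24 mm thick); the plate's rim passes 4 mm below the block.
- pin: Locking pin, 100 g, 80 mm long. Origin at the centre of its lower tip, z up to the head. Steel shank 10 mm thick, 44 mm long, nose tapered over 3 mm to 6 mm; then a steel collar 19 mm wide, 6 mm thick; then a red grip 22 mm wide, 50 to 80 mm above the tip. It starts upright in the timber block's hole, collar on the block's top.
- shoulder (a point): The underside of the pin's collar, on its axis, 44 mm above the tip. Fully home it lies at the mouth of the hole (bore); with the tip riding on the plate's rim, not in a notch, it stands 16 mm above that.
- block: Old timber block, 85 x 130 x 50 mm, fixed to the table, with an upright hole 12 mm wide right through its middle in which the pin starts. Origin at the centre of its underside.
- tin: Bystander: small tin of hardener, 83 mm wide, 91 mm tall. Origin at the centre of its underside.
- bowl: Bystander: small glass mixing bowl, 110 mm wide, 50 mm tall. Origin at the centre of its underside.
- bottle: Bystander: clear bottle with a black cap, 60 mm wide, 140 mm tall. Origin at the centre of its underside.
- brush: Bystander: paint brush lying flat, blue handle, 170 mm long, 22 mm wide, 14 mm high. Origin on the table under the handle, 77 mm from the handle's end; x along it towards the bristles.
- rim (a point): Top of the brass index plate's rim, 28 mm below the hole's mouth. The plate (radius 75, 14 mm thick) turns with the cradle; its 3 notches, 12 wide and 18 mm deep, nominally come up at -0.44, 0 and +0.44 rad, but it is clamped by hand, so all may be off together by 0.12 rad either way. A pin in the guide block rides on the rim and drops in as a notch comes under it; then the cradle stops dead.

How it is judged:
By the outcome, as a careful person would: the job done as asked, in the order asked, and still so for the second after the job is handed in, with the robot touching nothing.
It also fails if it takes over 72 s, if anything falls off the work surface, if the arm or the gripper's body presses on something with over 40 N, if the wrist force passes 120 N, or if a joint passes its speed limit or range.

### The arm

A 6-joint arm with a two-finger parallel gripper is mounted at the origin on the work surface. World frame = base frame: x ahead of the robot, y to its left, z up, the work surface at z = 0. Lengths are in m, angles in rad, forces in N, time in s.
With the tool pointing down it reaches from about 0.375 to 0.975 m from the base axis. Payload 3.8 kg.
Tool frame: the origin (TCP) lies midway between the tips of the shut fingers; the grasp point (between the pads) lies 19 mm behind it; z points along the fingers, y is the line along which they close (so a half turn about z gives the same grasp; the last joint's range is limited). The gripper opens to 85 mm and grips with 20 to 120 N. Pads are 22 mm wide; open, the fingers measure 114 mm over their backs; the gripper's body (76 mm by 85 mm) begins 54 mm behind the grasp point. The pads swing forward as they close: fully open they stand 13 mm farther back than shut.
Start: joints at [1.085, 0.264, 1.604, -0, 1.274, -0.037], TCP at [0.293, 0.608, 0.231] pointing down, gripper open.
Joint ranges: [-2.63, 2.63], [-0.94, 2.18], [0.31, 2.57], [-1.31, 4.45], [0, 2.66], [-2.55, 2.55]. Speed limits (rad/s): [2.57, 2.57, 3.14, 3.14, 3.14, 3.14].

### API

Orientations are given as a rotation vector (axis times angle).
In Python, from workcell import bot, imaging gives the robot as it stands.
- The arm moves only by the tool step_arm, never from a script. Its argument "series" is a list of rows, each an object of numbers: "grip": the closure, from -1 (fully open) to 1 (shut); "x", "y", "z": the shift along the tool's x, y, z normalised to -1 to 1, where 1 is 500 mm; "ax", "ay", "az": the turn, a rotation vector about the tool's x, y, z normalised to -1 to 1, where 1 is 30 degrees. A call has 1 to 12 rows; each row is the pose to reach, as a shift and turn from the pose commanded when the call began, along the tool's axes at that moment; what a row does not reach only later rows make up. A row lasts 1/10 s, in which the tool goes at most 50 mm and 8.59 degrees, less where a joint would pass 70% of its speed; a pose out of reach is approached as far as the arm can. A call with a number of a shift or a turn outside -1 to 1 is refused whole. A call with a gripper value outside its range is refused whole. The fingers move at their own pace and stop on an object; "force" is the grip in N (left out, the last holds). Time passes only in rows, so rows that repeat a pose let the fingers close. It gives the time, the measured TCP pose, the force, the opening and the grip force at its end, in the units of the state.
- bot.read_state(): the state, without advancing time (a new reading comes with each control period).
- imaging.read_camera(name): name is "side" or "top"; returns a dict with "img" (400x640x3 uint8, red, green, blue), "fx", "fy", "cx", "cy" (pixels), "k1" (the pictures are not rectified: a ray, as slopes to the right and down, at radius r is drawn at 1 + k1 r^2 times it, then the intrinsics apply), "R" (3x3) and "t" (3): a world point X has camera coordinates R X + t. Camera axes: x right, y down, z forward; pixel columns grow to the right and rows downward; lengths in m; the calibration is good to about 2 mm. A picture is of the moment at which its call begins. There is no depth.
- bot.finish_job(): hands the job in; it is judged then, once.
The state is a dict: "time": time; "q": joint angles; "joint_vel": joint speeds; "joint_torque": joint torques, N m; "tool_pos": TCP position; "tcp_rot": TCP orientation; "wrist_force": force on the tool from outside, world axes, zero at the start; "torque": the same for the moment, N m; "width": opening from 0.0 (shut) to 1.0 (fully open); "grip_force": force on a finger pad.
Only numpy, scipy, OpenCV 4.12 (cv2) and the standard library are available. Lean on these libraries where they do the work, as an engineer would, in place of code of your own. Each camera call takes 0.05 s, during which the arm holds its last target. There are 200 camera calls.

## Working session

There is one attempt and no reset: what is moved stays moved. The work goes in short steps, Python scripts to look and compute and a tool call to move; the robot and the scene stay as the last step left them, time stands still between calls to the robot, and variables do not carry over. Pictures are saved under pics/ and viewed, at most 10 in all, crops included, and the job is handed in when it is done.

Besides the shell and the picture viewer there is one more tool, called after ">>>" as name(argument=value, ...) on one line, values as JSON. step_arm: Moves the arm, as the interface text tells. Scaled input: -1 to 1 covers 500 mm each way for a shift and 30 degrees each way for a turn. Its arguments: {"type":"object","properties":{"series":{"type":"array","items":{"type":"object","properties":{"grip":{"type":"number"},"x":{"type":"number","minimum":-1,"maximum":1},"y":{"type":"number","minimum":-1,"maximum":1},"z":{"type":"number","minimum":-1,"maximum":1},"ax":{"type":"number","minimum":-1,"maximum":1},"ay":{"type":"number","minimum":-1,"maximum":1},"az":{"type":"number","minimum":-1,"maximum":1}}}},"force":{"type":"number"}},"required":["series"]}

```bash
mkdir -p pics; ls; cat > h.py <<'E'
import numpy as np, cv2
from workcell import bot, imaging
def cam(n): return imaging.read_camera(n)
def ray(c,u,v):
    d=np.array([(u-c['cx'])/c['fx'],(v-c['cy'])/c['fy']]); s=d.copy()
    for _ in range(20): s=d/(1+c['k1']*(s@s))
    R=np.array(c['R']);t=np.array(c['t'])
    w=R.T@np.array([s[0],s[1],1]); return -R.T@t, w/np.linalg.norm(w)
def onz(c,u,v,z):
    o,d=ray(c,u,v); return o+d*(z-o[2])/d[2]
def two(c1,p1,c2,p2):
    o1,d1=ray(c1,*p1);o2,d2=ray(c2,*p2)
    a=np.linalg.lstsq(np.c_[d1,-d2],o2-o1,rcond=None)[0]
    A=o1+a[0]*d1;B=o2+a[1]*d2
    return (A+B)/2,np.linalg.norm(A-B)
def proj(c,X):
    p=np.array(c['R'])@np.array(X)+np.array(c['t']); s=p[:2]/p[2]; s=s*(1+c['k1']*(s@s))
    return np.array([c['fx']*s[0]+c['cx'],c['fy']*s[1]+c['cy']])
E
python3 - <<'E'
from h import *
import pickle
cs={n:cam(n) for n in('top','side')}
pickle.dump(cs,open('c0.pkl','wb'))
for n,c in cs.items():
    cv2.imwrite(f'pics/{n}0.png',c['img'][:,:,::-1]); R=np.array(c['R']);print(n,-R.T@np.array(c['t']),R[2],c['fx'],c['k1'])
print(bot.read_state())
E
```

```text
pics
top [0.24843015 0.0077317  1.38831411] [ 0.19965014 -0.01045934 -0.97981142] 396.4763521388006 -0.07253710550088827
side [-0.05558695 -0.87563044  0.90066172] [ 0.44154333  0.68605099 -0.5782504 ] 480.3356023939615 -0.1439866387854521
{'time': 0.1, 'q': array([ 1.08511915e+00,  2.64720576e-01,  1.60527848e+00, -2.49437177e-05,
        1.27365649e+00, -3.69668081e-02]), 'joint_vel': array([-0.0010162 , -0.0001686 , -0.0051634 , -0.00054438,  0.00023192,
       -0.00125692]), 'joint_torque': array([ 9.38063640e-04, -5.16708148e+01, -3.68587554e+01, -1.73311414e-04,
        6.31329443e-03, -4.34455501e-05]), 'tool_pos': array([0.29255626, 0.60756645, 0.23003552]), 'tcp_rot': array([-0.69880946, -3.06236121,  0.00313954]), 'wrist_force': array([-0.35002789, -0.08584814,  0.40973329]), 'torque': array([-0.01718261, -0.00382537, -0.0398136 ]), 'grip_force': 0.0, 'width': 0.998374267055391}
```

View pics/top0.png

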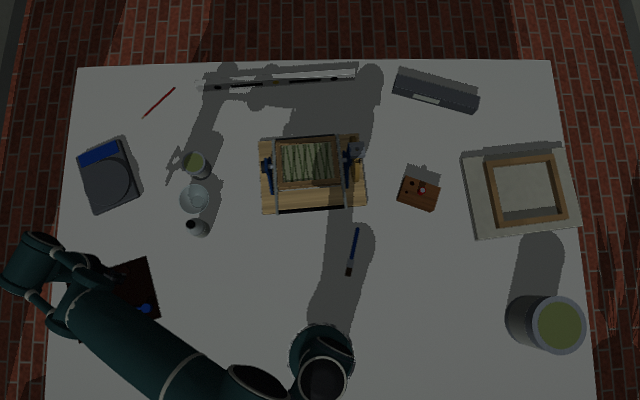

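View pics/side0.png

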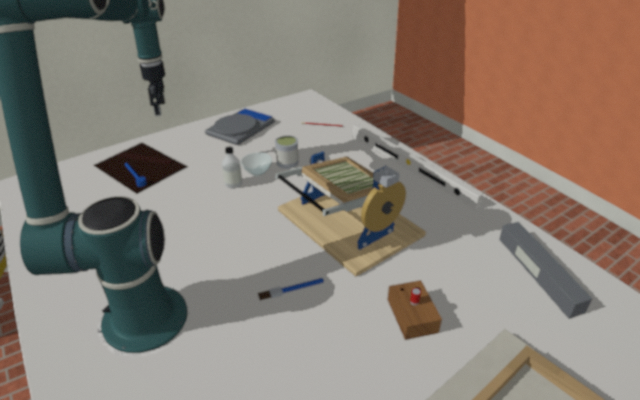

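The top view shows the jig at about (313,174), the black bar at about (310,210) and the timber block at (418,192). In the side view the red pin is at (416,295), the guide block at (385,180) and the bar runs from (280,176) to (322,210). I'll enlarge these areas.

```bash
python3 - <<'E'
from h import *
import pickle
cs=pickle.load(open('c0.pkl','rb'))
t=cs['top']['img'];s=cs['side']['img']
a=cv2.resize(t[125:225,250:450],None,fx=4,fy=4,interpolation=cv2.INTER_CUBIC)
a=np.clip(a*1.6,0,255).astype(np.uint8)
cv2.imwrite('pics/t1.png',a[:,:,::-1])
b=cv2.resize(s[140:340,265:455],None,fx=3,fy=3,interpolation=cv2.INTER_CUBIC)
cv2.imwrite('pics/s1.png',b[:,:,::-1])
for n,c in cs.items():
    h=cv2.cvtColor(c['img'],cv2.COLOR_RGB2HSV)
    m=((h[...,0]<6)|(h[...,0]>174))&(h[...,1]>170)&(h[...,2]>60)
    m[:, :380]=0; m[:,450:]=0
    ys,xs=np.nonzero(m);print(n,len(xs),xs.mean() if len(xs) else 0,ys.mean() if len(xs) else 0,(xs.min(),xs.max(),ys.min(),ys.max()) if len(xs) else 0)
E
```

```text
top 10 422.1 190.9 (np.int64(420), np.int64(425), np.int64(187), np.int64(194))
side 58 414.62068965517244 297.7241379310345 (np.int64(411), np.int64(419), np.int64(293), np.int64(301))
```

View pics/t1.png

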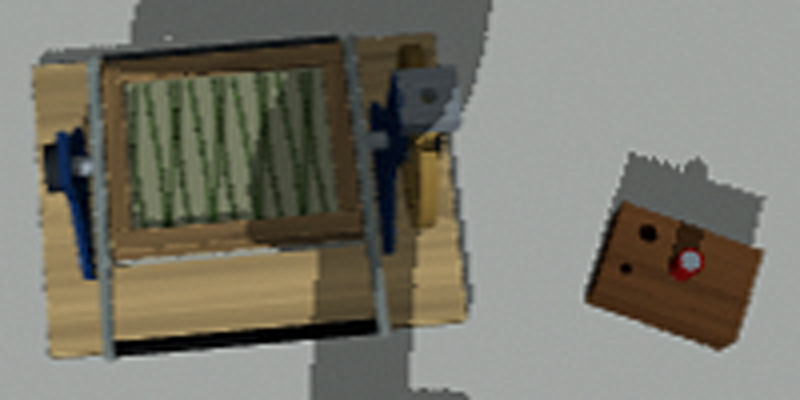

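View pics/s1.png

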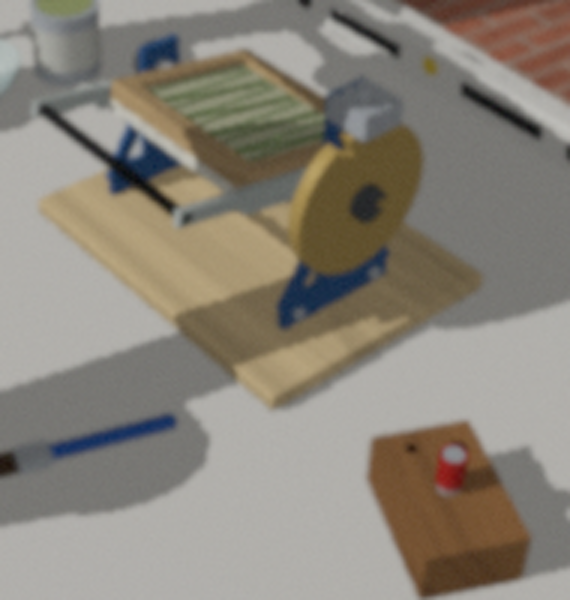

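Top crop: pin head at full-image (422.7,190), bore at (357,149), bar from (278,212) to (345.5,207). Side crop: head top at (416,290.7), guide block top centre at about (386,172), bar from (280,176) to (325,211). Next I triangulate these and check them against the stated heights.

```bash
python3 - <<'E'
from h import *
import pickle
cs=pickle.load(open('c0.pkl','rb'))
T,S=cs['top'],cs['side']
p=lambda *a:print(*[np.round(x,4) for x in a])
t=lambda u,v:(250+u/4-.375,125+v/4-.375); s=lambda u,v:(265+u/3-.33,140+v/3-.33)
print('pin');p(*two(T,t(691,260),S,s(453,452)));p(onz(T,*t(691,260),.086),onz(S,*s(453,452),.086))
print('bore');p(onz(T,*t(428,96),.253),onz(S,*s(364,96),.253)); p(*two(T,t(428,96),S,s(364,96)))
print('bar');a=two(T,t(112,348),S,s(45,108));b=two(T,t(382,328),S,s(180,214));p(*a);p(*b)
print('base')
q=[onz(T,*t(*k),.018) for k in [(50,357),(467,322),(35,65)]]
for k in q:p(k)
k3=onz(S,*s(275,400),.018);p(k3)   # bottom right corner
k4=onz(S,*s(40,206),.018);p(k4)
d=q[0]-q[1];yaw=np.arctan2(-d[0],d[1]);
d2=k4-k3;print(yaw,np.arctan2(-d2[0],d2[1]),np.linalg.norm(d),np.linalg.norm(d2))
d=a[0]-b[0];print('bar yaw',np.arctan2(-d[0],d[1]))
# block top corners
B=[onz(T,*t(*k),.05) for k in [(585,301),(720,350),(763,250),(622,202)]]
for k in B:p(k)
p(np.mean(B,0))
E
```

```text
pin
[ 0.5461 -0.3566  0.0896] 0.002
[ 0.5478 -0.3582  0.086 ] [ 0.5476 -0.3541  0.086 ]
bore
[ 0.6399 -0.1213  0.253 ] [ 0.6395 -0.1186  0.253 ]
[ 0.6386 -0.1207  0.2547] 0.0016
bar
[0.4661 0.1239 0.1747] 0.0001
[ 0.4763 -0.0858  0.1787] 0.0013
base
[0.4873 0.1934 0.018 ]
[ 0.5112 -0.1738  0.018 ]
[0.7578 0.2094 0.018 ]
[ 0.5127 -0.1769  0.018 ]
[0.483  0.1819 0.018 ]
0.0649215224452926 0.08248171719424179 0.3679596704193798 0.3600708303410065
bar yaw 0.04855214013683054
[ 0.5214 -0.2729  0.05  ]
[ 0.4759 -0.3877  0.05  ]
[ 0.5639 -0.4328  0.05  ]
[ 0.6094 -0.311   0.05  ]
[ 0.5427 -0.3511  0.05  ]
```

The heights agree with the sizes given (head about 0.09, block top about 0.254, bar about 0.177, so tilt is about -0.17). The plan is:
1. Pull the bar to a tilt of about 0.22, where the pin can ride on the rim between notches.
2. Seat the pin in the guide block.
3. Pull the bar on until the pin drops into the notch.

```bash
cat >> h.py <<'E'
from scipy.spatial.transform import Rotation as Ro
def rel(pos,yd=None):
    """row numbers to bring TCP to pos, tool down, tool y along horizontal dir yd (or opposite)"""
    s=bot.read_state(); R=Ro.from_rotvec(s['tcp_rot']); d=R.inv().apply(np.array(pos)-s['tool_pos'])/.5
    a=np.zeros(3)
    if yd is not None:
        y=np.array([*yd,0.]);y/=np.linalg.norm(y)
        c=[]
        for k in(1,-1):
            z=np.array([0,0,-1.]);M=np.c_[np.cross(k*y,z),k*y,z]; c.append((R.inv()*Ro.from_matrix(M)).as_rotvec())
        a=np.degrees(min(c,key=np.linalg.norm))/30
    print('t',round(s['time'],2),'pos',s['tool_pos'].round(4),'shift',d.round(4),'turn',a.round(3),'F',s['wrist_force'].round(1),'w',round(s['width'],3))
O=np.array([.6303,.032]);th=.06
def jig(x,y,z): return np.array([O[0]+x*np.cos(th)-y*np.sin(th),O[1]+x*np.sin(th)+y*np.cos(th),z])
E
python3 - <<'E'
from h import *
print(jig(-.158,0,.177)); rel([.472,.022,.30],[1,.06])
E
```

```text
[0.47258431 0.02252569 0.177     ]
t 0.1 pos [0.2926 0.6076 0.23  ] shift [-0.8314 -0.8998 -0.1381] turn [-4.000e-03  2.000e-03  2.029e+00] F [-0.4 -0.1  0.4] w 0.998
```

>>> step_arm(series=[{"x":-0.83,"y":-0.9,"z":-0.14,"az":1,"grip":-1},{"x":-0.83,"y":-0.9,"z":-0.14,"az":1,"grip":-1},{"x":-0.83,"y":-0.9,"z":-0.14,"az":1,"grip":-1},{"x":-0.83,"y":-0.9,"z":-0.14,"az":1,"grip":-1},{"x":-0.83,"y":-0.9,"z":-0.14,"az":1,"grip":-1},{"x":-0.83,"y":-0.9,"z":-0.14,"az":1,"grip":-1},{"x":-0.83,"y":-0.9,"z":-0.14,"az":1,"grip":-0.4},{"x":-0.83,"y":-0.9,"z":-0.14,"az":1,"grip":-0.4},{"x":-0.83,"y":-0.9,"z":-0.14,"az":1,"grip":-0.4},{"x":-0.83,"y":-0.9,"z":-0.14,"az":1,"grip":-0.4},{"x":-0.83,"y":-0.9,"z":-0.14,"az":1,"grip":-0.4},{"x":-0.83,"y":-0.9,"z":-0.14,"az":1,"grip":-0.4}])

```text
validation failed for argument at $.se...
```

```bash
python3 - <<'E'
from h import *
rel([.472,.022,.25],[1,.06])
E
```

```text
t 0.1 pos [0.2926 0.6076 0.23  ] shift [-0.8314 -0.8996 -0.0381] turn [-4.000e-03  2.000e-03  2.029e+00] F [-0.4 -0.1  0.4] w 0.998
```

>>> step_arm(series=[{"x":-0.83,"y":-0.9,"z":-0.14,"ax":0.0,"ay":0.0,"az":0.99,"grip":-0.5},{"x":-0.83,"y":-0.9,"z":-0.14,"ax":0.0,"ay":0.0,"az":0.99,"grip":-0.5}], force=40)

```text
time: 0.3
tool_pos: [0.3213, 0.5123, 0.241]
tcp_rot: [-1.154, -2.922, 0.004]
wrist_force: [1.2, -0.1, 0.9]
width: 0.748
grip_force: 0.0
```

```bash
python3 - <<'E'
from h import *
rel([.472,.022,.25],[1,.06])
E
```

```text
t 0.3 pos [0.3213 0.5123 0.241 ] shift [-0.8901 -0.51   -0.0161] turn [-0.004  0.003  1.449] F [ 1.2 -0.1  0.9] w 0.748
```

>>> step_arm(series=[{"x":-0.89,"y":-0.51,"z":-0.1,"az":0.9},{"x":-0.89,"y":-0.51,"z":-0.1,"az":0.9},{"x":-0.89,"y":-0.51,"z":-0.1,"az":0.9},{"x":-0.89,"y":-0.51,"z":-0.1,"az":0.9},{"x":-0.89,"y":-0.51,"z":-0.1,"az":0.9},{"x":-0.89,"y":-0.51,"z":-0.1,"az":0.9},{"x":-0.89,"y":-0.51,"z":-0.1,"az":0.9},{"x":-0.89,"y":-0.51,"z":-0.1,"az":0.9},{"x":-0.89,"y":-0.51,"z":-0.1,"az":0.9},{"x":-0.89,"y":-0.51,"z":-0.1,"az":0.9},{"x":-0.89,"y":-0.51,"z":-0.1,"az":0.9},{"x":-0.89,"y":-0.51,"z":-0.1,"az":0.9}])

```text
validation failed for argument at $.se...
```

```bash
python3 - <<'E'
from h import *
rel([.472,.022,.25],[1,.06])
E
```

```text
t 0.3 pos [0.3213 0.5123 0.241 ] shift [-0.8901 -0.51   -0.0161] turn [-0.004  0.003  1.449] F [ 1.2 -0.1  0.9] w 0.748
```

All keys are needed in every row.

>>> step_arm(series=[{"x":-0.89,"y":-0.51,"z":-0.1,"ax":0,"ay":0,"az":0.9,"grip":-0.4},{"x":-0.89,"y":-0.51,"z":-0.1,"ax":0,"ay":0,"az":0.9,"grip":-0.4},{"x":-0.89,"y":-0.51,"z":-0.1,"ax":0,"ay":0,"az":0.9,"grip":-0.4},{"x":-0.89,"y":-0.51,"z":-0.1,"ax":0,"ay":0,"az":0.9,"grip":-0.4},{"x":-0.89,"y":-0.51,"z":-0.1,"ax":0,"ay":0,"az":0.9,"grip":-0.4},{"x":-0.89,"y":-0.51,"z":-0.1,"ax":0,"ay":0,"az":0.9,"grip":-0.4},{"x":-0.89,"y":-0.51,"z":-0.1,"ax":0,"ay":0,"az":0.9,"grip":-0.4},{"x":-0.89,"y":-0.51,"z":-0.1,"ax":0,"ay":0,"az":0.9,"grip":-0.4},{"x":-0.89,"y":-0.51,"z":-0.1,"ax":0,"ay":0,"az":0.9,"grip":-0.4},{"x":-0.89,"y":-0.51,"z":-0.1,"ax":0,"ay":0,"az":0.9,"grip":-0.4},{"x":-0.89,"y":-0.51,"z":-0.1,"ax":0,"ay":0,"az":0.9,"grip":-0.4},{"x":-0.89,"y":-0.51,"z":-0.1,"ax":0,"ay":0,"az":0.9,"grip":-0.4}])

```text
time: 1.5
tool_pos: [0.4746, 0.021, 0.2925]
tcp_rot: [1.805, 2.571, -0.001]
wrist_force: [1.0, 0.8, -0.1]
width: 0.699
grip_force: 0.0
```

```bash
python3 - <<'E'
from h import *
rel([.472,.022,.25],[1,.06])
E
```

```text
t 1.5 pos [0.4746 0.021  0.2925] shift [ 0.0037 -0.0042  0.0851] turn [-0.     0.001  0.547] F [ 1.   0.8 -0.1] w 0.699
```

>>> step_arm(series=[{"x":0.0037,"y":-0.004,"z":0.085,"ax":0,"ay":0,"az":0.547,"grip":-0.4},{"x":0.0037,"y":-0.004,"z":0.085,"ax":0,"ay":0,"az":0.547,"grip":-0.4},{"x":0.0037,"y":-0.004,"z":0.085,"ax":0,"ay":0,"az":0.547,"grip":-0.4},{"x":0.0037,"y":-0.004,"z":0.15,"ax":0,"ay":0,"az":0.547,"grip":-0.4},{"x":0.0037,"y":-0.004,"z":0.21,"ax":0,"ay":0,"az":0.547,"grip":-0.4},{"x":0.0037,"y":-0.004,"z":0.245,"ax":0,"ay":0,"az":0.547,"grip":-0.4},{"x":0.0037,"y":-0.004,"z":0.265,"ax":0,"ay":0,"az":0.547,"grip":-0.4},{"x":0.0037,"y":-0.004,"z":0.265,"ax":0,"ay":0,"az":0.547,"grip":-0.4}])

```text
time: 2.3
tool_pos: [0.4711, 0.0251, 0.1594]
tcp_rot: [-2.145, -2.294, 0.002]
wrist_force: [-0.7, 0.9, 0.2]
width: 0.698
grip_force: 0.0
```

```bash
python3 - <<'E'
from h import *
rel([.472,.022,.16],[1,.06])
T,S=cam('top'),cam('side')
b=cv2.resize(S['img'][90:250,235:425],None,fx=4,fy=4,interpolation=cv2.INTER_CUBIC)[:600]
cv2.imwrite('pics/s2.png',b[:,:,::-1])
E
```

```text
t 2.3 pos [0.4711 0.0251 0.1594] shift [-0.0062  0.0013 -0.0012] turn [-0.003 -0.001  0.014] F [-0.7  0.9  0.2] w 0.698
```

View pics/s2.png

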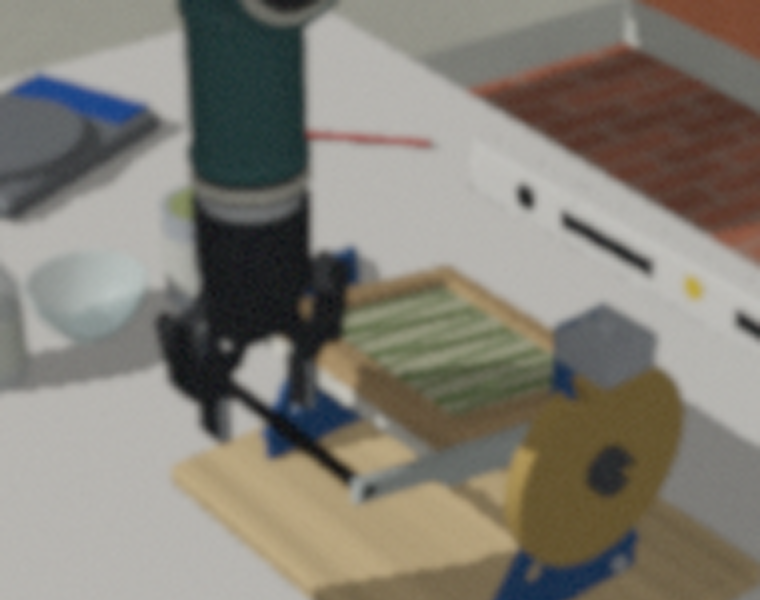

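The fingers straddle the bar, with tips at about (215,430) and (300,400) in the crop and the bar passing between them. Closing.

>>> step_arm(series=[{"x":0,"y":0,"z":0,"ax":0,"ay":0,"az":0,"grip":1},{"x":0,"y":0,"z":0,"ax":0,"ay":0,"az":0,"grip":1},{"x":0,"y":0,"z":0,"ax":0,"ay":0,"az":0,"grip":1},{"x":0,"y":0,"z":0,"ax":0,"ay":0,"az":0,"grip":1},{"x":0,"y":0,"z":0,"ax":0,"ay":0,"az":0,"grip":1},{"x":0,"y":0,"z":0,"ax":0,"ay":0,"az":0,"grip":1}], force=40)

```text
time: 3.0
tool_pos: [0.4731, 0.0245, 0.1611]
tcp_rot: [2.147, 2.29, 0.003]
wrist_force: [2.9, 0.4, 2.0]
width: 0.123
grip_force: 39.2
```

```bash
python3 - <<'E'
from h import *
# bar path from tilt -.17 to .22, in tool axes of the current pose
s=bot.read_state();R=Ro.from_rotvec(s['tcp_rot'])
p=lambda t:jig(-.16*np.cos(t),0,.15-.16*np.sin(t))
for t in np.linspace(-.17,.22,7)[1:]: print(round(t,3),(R.inv().apply(p(t)-p(-.17))/.5).round(4))
print(s['width'],s['tool_pos'])
E
```

```text
-0.105 [ 0.     -0.0029  0.0206]
-0.04 [ 0.     -0.0045  0.0413]
0.025 [ 0.     -0.0047  0.0621]
0.09 [ 0.     -0.0036  0.0829]
0.155 [ 0.     -0.0011  0.1035]
0.22 [-0.      0.0027  0.124 ]
0.12331475478097456 [0.47305789 0.02447754 0.16108859]
```

Grip holds at 10.5 mm, about the bar's thickness. I'm pulling along the arc to a tilt of about 0.22.

>>> step_arm(series=[{"x":0,"y":-0.002,"z":0.01,"ax":0,"ay":0,"az":0,"grip":1},{"x":0,"y":-0.003,"z":0.021,"ax":0,"ay":0,"az":0,"grip":1},{"x":0,"y":-0.004,"z":0.031,"ax":0,"ay":0,"az":0,"grip":1},{"x":0,"y":-0.0045,"z":0.041,"ax":0,"ay":0,"az":0,"grip":1},{"x":0,"y":-0.0045,"z":0.052,"ax":0,"ay":0,"az":0,"grip":1},{"x":0,"y":-0.0045,"z":0.062,"ax":0,"ay":0,"az":0,"grip":1},{"x":0,"y":-0.004,"z":0.073,"ax":0,"ay":0,"az":0,"grip":1},{"x":0,"y":-0.0035,"z":0.083,"ax":0,"ay":0,"az":0,"grip":1},{"x":0,"y":-0.001,"z":0.104,"ax":0,"ay":0,"az":0,"grip":1},{"x":0,"y":0.003,"z":0.124,"ax":0,"ay":0,"az":0,"grip":1},{"x":0,"y":0.003,"z":0.124,"ax":0,"ay":0,"az":0,"grip":1}])

```text
time: 4.1
tool_pos: [0.4753, 0.0246, 0.0983]
tcp_rot: [2.147, 2.29, 0.005]
wrist_force: [6.3, 1.3, -0.2]
width: 0.126
grip_force: 41.0
```

```bash
python3 - <<'E'
from h import *
import pickle
rel([.472,.022,.16],[1,.06])
pickle.dump([cam('top'),cam('side')],open('c1.pkl','wb'))
T,S=pickle.load(open('c1.pkl','rb'))
b=cv2.resize(S['img'][130:280,265:425],None,fx=4,fy=4,interpolation=cv2.INTER_CUBIC)
cv2.imwrite('pics/s3.png',b[:600,:,::-1])
E
```

```text
t 4.1 pos [0.4753 0.0246 0.0983] shift [-0.0048 -0.0063 -0.1234] turn [0.008 0.    0.008] F [ 6.3  1.3 -0.2] w 0.126
```

View pics/s3.png

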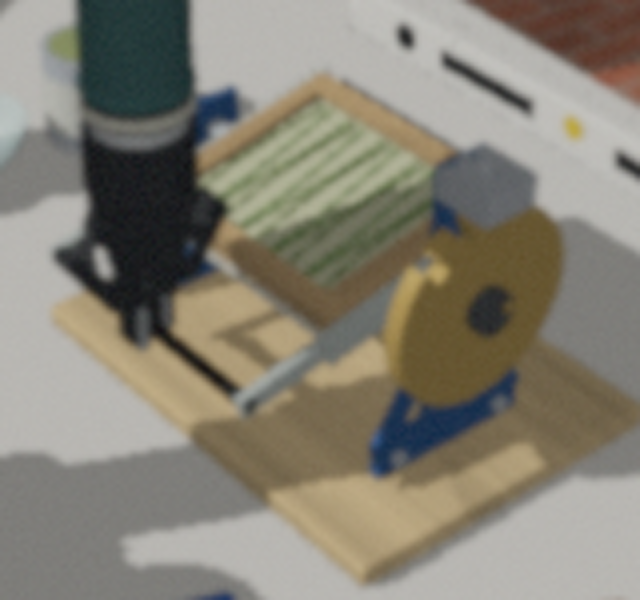

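The bar is down, with its right end at crop (247,398). A notch shows at crop (435,265), on the robot side of the guide block. I'll compute the actual tilt and that notch's angle.

```bash
python3 - <<'E'
from h import *
import pickle
T,S=pickle.load(open('c1.pkl','rb'))
ex=np.array([np.cos(th),np.sin(th),0]);ey=np.array([-np.sin(th),np.cos(th),0])
def ony(u,v,y):
    o,d=ray(S,u,v);q=np.array([*O,0]);l=(y-(o-q)@ey)/(d@ey);P=o+l*d-q
    return np.array([P@ex,P[2]-.15])
s=lambda u,v:(265+u/4-.4,130+v/4-.4)
for uv,y in [((245,400),-.105),((430,270),-.160),((440,268),-.160),((490,310),-.165)]:
    a=ony(*s(*uv),y);print(uv,a.round(4),np.hypot(*a).round(4),'ang from top toward robot',np.arctan2(-a[0],a[1]).round(3),'tilt',np.arctan2(-a[1],-a[0]).round(3))
E
```

```text
(245, 400) [-0.1554 -0.0362] 0.1595 ang from top toward robot 1.8 tilt 0.229
(430, 270) [-0.0515  0.0523] 0.0734 ang from top toward robot 0.777 tilt -0.794
(440, 268) [-0.0429  0.0501] 0.0659 ang from top toward robot 0.708 tilt -0.863
(490, 310) [0.0006 0.0003] 0.0006 ang from top toward robot -1.096 tilt -2.667
```

Tilt is 0.229. The visible notch sits at about 0.74, so the wanted one should come up near a tilt of 0.37. I'll back off to about 0.18, midway between notches, then release and lift.

>>> step_arm(series=[{"x":0,"y":-0.001,"z":-0.008,"ax":0,"ay":0,"az":0,"grip":1},{"x":0,"y":-0.003,"z":-0.016,"ax":0,"ay":0,"az":0,"grip":1},{"x":0,"y":-0.003,"z":-0.016,"ax":0,"ay":0,"az":0,"grip":1},{"x":0,"y":-0.003,"z":-0.016,"ax":0,"ay":0,"az":0,"grip":-0.4},{"x":0,"y":-0.003,"z":-0.016,"ax":0,"ay":0,"az":0,"grip":-0.4},{"x":0,"y":-0.003,"z":-0.016,"ax":0,"ay":0,"az":0,"grip":-0.4},{"x":0,"y":-0.003,"z":-0.016,"ax":0,"ay":0,"az":0,"grip":-0.4},{"x":0,"y":-0.003,"z":-0.1,"ax":0,"ay":0,"az":0,"grip":-0.4},{"x":0,"y":-0.003,"z":-0.2,"ax":0,"ay":0,"az":0,"grip":-0.4},{"x":0,"y":-0.003,"z":-0.3,"ax":0,"ay":0,"az":0,"grip":-0.4},{"x":0,"y":-0.003,"z":-0.35,"ax":0,"ay":0,"az":0,"grip":-0.4},{"x":0,"y":-0.003,"z":-0.35,"ax":0,"ay":0,"az":0,"grip":-0.4}])

```text
time: 5.4
tool_pos: [0.4745, 0.0245, 0.2786]
tcp_rot: [2.144, 2.287, 0.01]
wrist_force: [0.6, 0.2, 0.2]
width: 0.699
grip_force: 0.0
```

```bash
python3 - <<'E'
from h import *
rel([.547,-.356,.15],[1,.06])
E
```

```text
t 5.4 pos [0.4745 0.0245 0.2786] shift [-0.7685  0.0934  0.2585] turn [0.018 0.001 0.008] F [0.6 0.2 0.2] w 0.699
```

>>> step_arm(series=[{"x":-0.5,"y":0.06,"z":0,"ax":0.018,"ay":0,"az":0,"grip":-0.4},{"x":-0.5,"y":0.06,"z":0,"ax":0.018,"ay":0,"az":0,"grip":-0.4},{"x":-0.5,"y":0.06,"z":0,"ax":0.018,"ay":0,"az":0,"grip":-0.4},{"x":-0.5,"y":0.06,"z":0,"ax":0.018,"ay":0,"az":0,"grip":-0.4},{"x":-0.5,"y":0.06,"z":0,"ax":0.018,"ay":0,"az":0,"grip":-0.4},{"x":-0.768,"y":0.093,"z":0.26,"ax":0.018,"ay":0,"az":0,"grip":-0.4},{"x":-0.768,"y":0.093,"z":0.26,"ax":0.018,"ay":0,"az":0,"grip":-0.4},{"x":-0.768,"y":0.093,"z":0.26,"ax":0.018,"ay":0,"az":0,"grip":-0.4},{"x":-0.768,"y":0.093,"z":0.26,"ax":0.018,"ay":0,"az":0,"grip":-0.4},{"x":-0.768,"y":0.093,"z":0.26,"ax":0.018,"ay":0,"az":0,"grip":-0.4},{"x":-0.768,"y":0.093,"z":0.26,"ax":0.018,"ay":0,"az":0,"grip":-0.4}])

```text
time: 6.5
tool_pos: [0.5411, -0.3551, 0.1402]
tcp_rot: [-2.142, -2.281, 0.011]
wrist_force: [0.2, 0.8, 0.2]
width: 0.695
grip_force: 0.0
```

```bash
python3 - <<'E'
from h import *
rel([.547,-.356,.053],[1,.06])
S=cam('side')
b=cv2.resize(S['img'][220:345,340:490],None,fx=4,fy=4,interpolation=cv2.INTER_CUBIC)
cv2.imwrite('pics/s4.png',b[:,:,::-1])
print(proj(S,[.547,-.356,.15]),proj(S,[.547,-.356,.086]))
E
```

```text
t 6.5 pos [ 0.5411 -0.3551  0.1402] shift [-0.0033  0.0141  0.1741] turn [-0.026 -0.007  0.006] F [0.2 0.8 0.2] w 0.695
[419.33737262 270.98390344] [416.03966399 290.95222494]
```

View pics/s4.png

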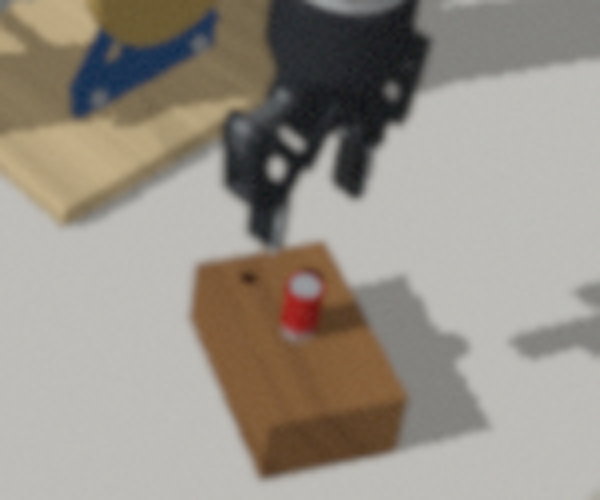

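The pin head sits at crop (303,285), below the open fingers (tips at (265,240) and (350,190)). The path down is clear.

>>> step_arm(series=[{"x":-0.003,"y":0.014,"z":0.02,"ax":-0.026,"ay":-0.007,"az":0,"grip":-0.4},{"x":-0.003,"y":0.014,"z":0.05,"ax":-0.026,"ay":-0.007,"az":0,"grip":-0.4},{"x":-0.003,"y":0.014,"z":0.06,"ax":-0.026,"ay":-0.007,"az":0,"grip":-0.4},{"x":-0.003,"y":0.014,"z":0.06,"ax":-0.026,"ay":-0.007,"az":0,"grip":-0.4}])

```text
time: 6.95
tool_pos: [0.5487, -0.3555, 0.1115]
tcp_rot: [2.146, 2.291, 0.0]
wrist_force: [0.8, 0.1, -0.5]
width: 0.696
grip_force: 0.0
```

```bash
python3 - <<'E'
from h import *
rel([.547,-.356,.053],[1,.06])
E
```

```text
t 6.95 pos [ 0.5487 -0.3555  0.1115] shift [-0.0006 -0.0036  0.117 ] turn [0.004 0.004 0.01 ] F [ 0.8  0.1 -0.5] w 0.696
```

>>> step_arm(series=[{"x":0,"y":-0.002,"z":0.05,"ax":0,"ay":0,"az":0,"grip":-0.4},{"x":0,"y":-0.002,"z":0.09,"ax":0,"ay":0,"az":0,"grip":-0.4},{"x":0,"y":-0.002,"z":0.117,"ax":0,"ay":0,"az":0,"grip":-0.4},{"x":0,"y":-0.002,"z":0.117,"ax":0,"ay":0,"az":0,"grip":1},{"x":0,"y":-0.002,"z":0.117,"ax":0,"ay":0,"az":0,"grip":1},{"x":0,"y":-0.002,"z":0.117,"ax":0,"ay":0,"az":0,"grip":1},{"x":0,"y":-0.002,"z":0.117,"ax":0,"ay":0,"az":0,"grip":1},{"x":0,"y":-0.002,"z":0.117,"ax":0,"ay":0,"az":0,"grip":1},{"x":0,"y":-0.002,"z":0.117,"ax":0,"ay":0,"az":0,"grip":1}], force=50)

```text
time: 7.85
tool_pos: [0.5496, -0.3577, 0.0559]
tcp_rot: [2.144, 2.286, 0.001]
wrist_force: [0.0, 0.4, 3.4]
width: 0.241
grip_force: 49.0
```

```bash
python3 - <<'E'
from h import *
rel([.547,-.356,.053],[1,.06])
rel([.547,-.356,.36],[1,.06])
E
```

```text
t 7.85 pos [ 0.5496 -0.3577  0.0559] shift [ 0.0037 -0.005   0.0057] turn [0.011 0.01  0.008] F [0.  0.4 3.4] w 0.241
t 7.85 pos [ 0.5496 -0.3577  0.0559] shift [ 6.000e-04 -1.500e-03 -6.083e-01] turn [0.011 0.01  0.008] F [0.  0.4 3.4] w 0.241
```

Pin gripped at about 20.5 mm. Lifting it straight out.

>>> step_arm(series=[{"x":0,"y":0,"z":-0.05,"ax":0,"ay":0,"az":0,"grip":1},{"x":0,"y":0,"z":-0.12,"ax":0,"ay":0,"az":0,"grip":1},{"x":0,"y":0,"z":-0.2,"ax":0,"ay":0,"az":0,"grip":1},{"x":0,"y":0,"z":-0.3,"ax":0,"ay":0,"az":0,"grip":1},{"x":0,"y":0,"z":-0.4,"ax":0,"ay":0,"az":0,"grip":1},{"x":0,"y":0,"z":-0.5,"ax":0,"ay":0,"az":0,"grip":1},{"x":0,"y":0,"z":-0.58,"ax":0,"ay":0,"az":0,"grip":1},{"x":0,"y":0,"z":-0.608,"ax":0,"ay":0,"az":0,"grip":1},{"x":0,"y":0,"z":-0.608,"ax":0,"ay":0,"az":0,"grip":1}])

```text
time: 8.75
tool_pos: [0.5485, -0.3567, 0.3616]
tcp_rot: [2.141, 2.284, 0.002]
wrist_force: [-0.3, 0.3, -2.4]
width: 0.238
grip_force: 50.2
```

```bash
python3 - <<'E'
from h import *
rel([.6397,-.120,.335],[1,.06])
E
```

```text
t 8.75 pos [ 0.5485 -0.3567  0.3616] shift [0.461  0.212  0.0518] turn [0.016 0.014 0.009] F [-0.3  0.3 -2.4] w 0.238
```

>>> step_arm(series=[{"x":0.08,"y":0.04,"z":0,"ax":0.015,"ay":0.013,"az":0.009,"grip":1},{"x":0.16,"y":0.07,"z":0,"ax":0.015,"ay":0.013,"az":0.009,"grip":1},{"x":0.24,"y":0.11,"z":0,"ax":0.015,"ay":0.013,"az":0.009,"grip":1},{"x":0.32,"y":0.15,"z":0,"ax":0.015,"ay":0.013,"az":0.009,"grip":1},{"x":0.4,"y":0.18,"z":0,"ax":0.015,"ay":0.013,"az":0.009,"grip":1},{"x":0.45,"y":0.207,"z":0.02,"ax":0.015,"ay":0.013,"az":0.009,"grip":1},{"x":0.461,"y":0.212,"z":0.05,"ax":0.015,"ay":0.013,"az":0.009,"grip":1},{"x":0.461,"y":0.212,"z":0.05,"ax":0.015,"ay":0.013,"az":0.009,"grip":1},{"x":0.461,"y":0.212,"z":0.05,"ax":0.015,"ay":0.013,"az":0.009,"grip":1}])

```text
time: 9.65
tool_pos: [0.6372, -0.1199, 0.33]
tcp_rot: [-2.148, -2.28, 0.006]
wrist_force: [-0.0, -0.3, -1.3]
width: 0.238
grip_force: 50.2
```

```bash
python3 - <<'E'
from h import *
import pickle
rel([.6397,-.120,.335],[1,.06])
c=[cam('top'),cam('side')];pickle.dump(c,open('c2.pkl','wb'));T,S=c
a=cv2.resize(np.clip(T['img'][110:185,320:400]*1.6,0,255).astype(np.uint8),(400,375),interpolation=cv2.INTER_CUBIC)
b=cv2.resize(S['img'][120:220,350:430],(400,500),interpolation=cv2.INTER_CUBIC)
m=np.zeros((500,800,3),np.uint8);m[:375,:400]=a;m[:,400:]=b
cv2.imwrite('pics/p5.png',m[:,:,::-1])
E
```

```text
t 9.65 pos [ 0.6372 -0.1199  0.33  ] shift [-0.0004  0.005  -0.0101] turn [-0.017 -0.007 -0.001] F [-0.  -0.3 -1.3] w 0.238
```

View pics/p5.png

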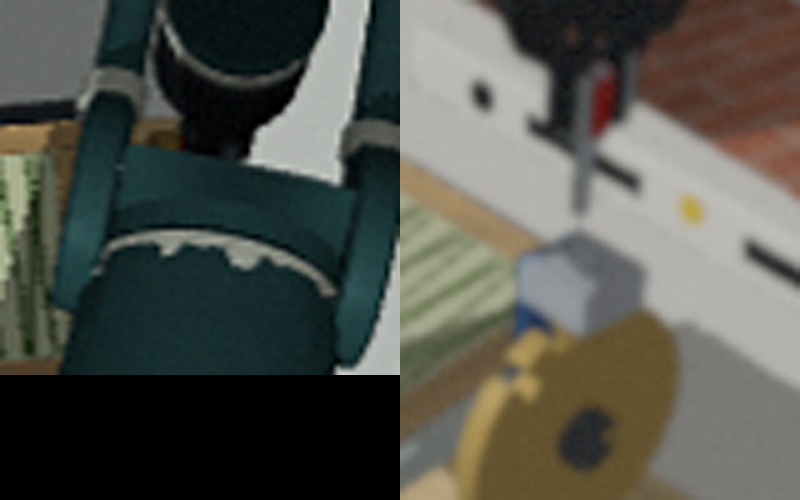

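The arm hides the top view. In the side view (right half) the pin's tip is at crop (580,212), i.e. full (386,162.4), above the guide block. The block's top corners are about left (520,258), back (580,231) and right (645,268). I'll compare these with the projections.

```bash
python3 - <<'E'
from h import *
import pickle
T,S=pickle.load(open('c2.pkl','rb'))
f=lambda X:((proj(S,X)-[350,120])*5+[402,2]).round(1)
print('tip exp',f([.6372,-.12,.28]))
B=np.array([.6397,-.120,.253])
ex=np.array([np.cos(th),np.sin(th),0]);ey=np.array([-np.sin(th),np.cos(th),0])
for sx,sy in [(-1,1),(1,1),(1,-1),(-1,-1)]:
  for h in(.022,.023):print(sx,sy,f(B+ex*sx*h+ey*sy*(.045-h)))
print('bore',f(B),'bottom',f(B-ex*.022-ey*.023-[0,0,.024]),f(B+ex*.022-ey*.023-[0,0,.024]))
print('1mm dx,dy,dz',f(B+[.01,0,0])-f(B),f(B+[0,.01,0])-f(B),f(B+[0,0,.01])-f(B))
# dark hole centroid in first top image
c=pickle.load(open('c0.pkl','rb'))['top'];g=cv2.cvtColor(c['img'],cv2.COLOR_RGB2GRAY)[143:156,350:364];print(g)
E
```

```text
tip exp [584.1 216.9]
-1 1 [520.8 256.3]
-1 1 [520.6 257.8]
1 1 [584.4 228.2]
1 1 [587.1 228.4]
1 -1 [647.8 266.6]
1 -1 [647.9 265.1]
-1 -1 [584.  296.1]
-1 -1 [581.1 295.9]
bore [584.2 261.4] bottom [580.6 336.6] [643.8 306.6]
1mm dx,dy,dz [15.2 -6. ] [-12.8  -8.8] [  1.4 -16.9]
[[42 42 41 42 42 42 42 40 41 41 41 42 41 40]
 [39 41 42 41 41 41 41 41 41 42 41 41 41 40]
 [43 42 42 41 42 43 43 43 43 43 42 44 43 42]
 [44 39 39 44 45 44 43 42 43 43 42 42 41 40]
 [37 42 42 41 41 33 29 29 33 40 40 40 39 62]
 [31 39 43 40 40 30 25 27 28 37 40 40 40 64]
 [25 36 41 41 41 30 23 24 23 34 42 40 38 62]
 [27 36 42 42 42 37 27 24 33 39 41 39 61 71]
 [28 38 41 39 41 41 42 40 42 42 40 64 76 74]
 [37 43 42 41 43 43 42 41 41 42 41 63 73 71]
 [35 42 40 42 39 38 40 38 40 37 35 59 73 71]
 [34 43 41 40 41 41 41 40 40 39 61 74 75 73]
 [27 39 38 40 43 43 39 36 37 57 67 68 67 65]]
```

The prediction agrees within about 1 px, but single pose readings are noisy by 1–2 mm. I'll average a few before going down.

```bash
cat >> h.py <<'E'
def avg(n=6):
    P=[];A=[];F=[]
    for _ in range(n):
        cam('side');s=bot.read_state();P.append(s['tool_pos']);F.append(s['wrist_force']);A.append((Ro.from_rotvec([2.1472,2.2932,0]).inv()*Ro.from_rotvec(s['tcp_rot'])).as_rotvec())
    print('t',s['time'],'pos',np.mean(P,0).round(4),'sd',np.std(P,0).round(4),'rot dev',np.degrees(np.mean(A,0)).round(2),'F',np.mean(F,0).round(1))
    return np.mean(P,0)
E
python3 - <<'E'
from h import *
p=avg(8)
R=Ro.from_rotvec([2.1472,2.2932,0]);print((R.inv().apply(np.array([.640,-.1205,.31])-p)/.5).round(4))
print(R.as_matrix().round(3))
E
```

```text
t 10.15 pos [ 0.6386 -0.1203  0.3338] sd [0.0001 0.0004 0.0002] rot dev [0.16 0.16 0.42] F [-0.1 -0.1 -0.9]
[-0.0006  0.0028  0.0476]
[[-0.066  0.998  0.   ]
 [ 0.998  0.066 -0.   ]
 [-0.     0.    -1.   ]]
```

>>> step_arm(series=[{"x":-0.0005,"y":0.003,"z":0.03,"ax":0,"ay":0,"az":0,"grip":1},{"x":-0.0005,"y":0.003,"z":0.045,"ax":0,"ay":0,"az":0,"grip":1},{"x":-0.0005,"y":0.003,"z":0.055,"ax":0,"ay":0,"az":0,"grip":1},{"x":-0.0005,"y":0.003,"z":0.062,"ax":0,"ay":0,"az":0,"grip":1},{"x":-0.0005,"y":0.003,"z":0.068,"ax":0,"ay":0,"az":0,"grip":1},{"x":-0.0005,"y":0.003,"z":0.074,"ax":0,"ay":0,"az":0,"grip":1},{"x":-0.0005,"y":0.003,"z":0.08,"ax":0,"ay":0,"az":0,"grip":1},{"x":-0.0005,"y":0.003,"z":0.08,"ax":0,"ay":0,"az":0,"grip":1}])

```text
time: 10.95
tool_pos: [0.6414, -0.1206, 0.2954]
tcp_rot: [2.153, 2.286, 0.001]
wrist_force: [2.5, -3.1, 1.1]
width: 0.238
grip_force: 50.5
```

```bash
python3 - <<'E'
from h import *
avg(3)
E
```

```text
t 11.1 pos [ 0.6413 -0.1206  0.2943] sd [0.     0.     0.0003] rot dev [-0.01  0.02  0.36] F [ 3.5 -4.   2.2]
```

It has entered the bore with only light side force. I'll follow that force (+x, -y) and continue down.

>>> step_arm(series=[{"x":-0.002,"y":0.003,"z":0.004,"ax":0,"ay":0,"az":0,"grip":1},{"x":-0.003,"y":0.003,"z":0.01,"ax":0,"ay":0,"az":0,"grip":1},{"x":-0.003,"y":0.003,"z":0.016,"ax":0,"ay":0,"az":0,"grip":1},{"x":-0.003,"y":0.003,"z":0.02,"ax":0,"ay":0,"az":0,"grip":1},{"x":-0.003,"y":0.003,"z":0.02,"ax":0,"ay":0,"az":0,"grip":1}])

```text
time: 11.6
tool_pos: [0.6415, -0.1209, 0.2822]
tcp_rot: [-2.151, -2.283, 0.001]
wrist_force: [3.9, -3.2, -2.1]
width: 0.239
grip_force: 50.1
```

```bash
python3 - <<'E'
from h import *
avg(2)
E
```

```text
t 11.7 pos [ 0.6415 -0.1209  0.2822] sd [0. 0. 0.] rot dev [0.24 0.18 0.35] F [ 3.4 -3.9 -2.5]
```

>>> step_arm(series=[{"x":-0.001,"y":0.002,"z":0.006,"ax":0,"ay":0,"az":0,"grip":1},{"x":-0.001,"y":0.002,"z":0.012,"ax":0,"ay":0,"az":0,"grip":1},{"x":-0.001,"y":0.002,"z":0.018,"ax":0,"ay":0,"az":0,"grip":1},{"x":-0.001,"y":0.002,"z":0.018,"ax":0,"ay":0,"az":0,"grip":1}])

```text
time: 12.1
tool_pos: [0.6421, -0.121, 0.2748]
tcp_rot: [-2.151, -2.283, 0.001]
wrist_force: [-0.8, -3.2, 3.8]
width: 0.239
grip_force: 51.0
```

```bash
python3 - <<'E'
from h import *
avg(2)
S=cam('side')
b=cv2.resize(S['img'][130:230,340:440],(600,600),interpolation=cv2.INTER_CUBIC)
cv2.imwrite('pics/p6.png',b[:,:,::-1])
E
```

```text
t 12.2 pos [ 0.6422 -0.121   0.2747] sd [0. 0. 0.] rot dev [0.23 0.19 0.35] F [-0.8 -2.8  4.2]
```

It touches the rim at z 0.2747 with +4 N, as predicted. Releasing and lifting.

>>> step_arm(series=[{"x":0,"y":0,"z":0,"ax":0,"ay":0,"az":0,"grip":-0.4},{"x":0,"y":0,"z":0,"ax":0,"ay":0,"az":0,"grip":-0.4},{"x":0,"y":0,"z":0,"ax":0,"ay":0,"az":0,"grip":-0.4},{"x":0,"y":0,"z":0,"ax":0,"ay":0,"az":0,"grip":-0.4},{"x":0,"y":0,"z":-0.03,"ax":0,"ay":0,"az":0,"grip":-0.4},{"x":0,"y":0,"z":-0.08,"ax":0,"ay":0,"az":0,"grip":-0.4},{"x":0,"y":0,"z":-0.16,"ax":0,"ay":0,"az":0,"grip":-0.4},{"x":0,"y":0,"z":-0.2,"ax":0,"ay":0,"az":0,"grip":-0.4},{"x":0,"y":0,"z":-0.2,"ax":0,"ay":0,"az":0,"grip":-0.4}])

```text
time: 13.15
tool_pos: [0.6449, -0.1218, 0.3808]
tcp_rot: [2.152, 2.284, 0.007]
wrist_force: [0.8, 0.4, 0.8]
width: 0.7
grip_force: 0.0
```

```bash
python3 - <<'E'
from h import *
S=cam('side')
b=cv2.resize(S['img'][130:280,265:425],None,fx=4,fy=4,interpolation=cv2.INTER_CUBIC)
cv2.imwrite('pics/p7.png',b[:,:,::-1])
rel(jig(-.1575,0,.30),[1,.06])
t=.18;print('bar',jig(-.16*np.cos(t),0,.15-.16*np.sin(t)))
E
```

```text
t 13.2 pos [ 0.644  -0.1216  0.3777] shift [ 0.3079 -0.3243  0.1554] turn [ 0.003 -0.003 -0.   ] F [ 0.1 -0.8 -0.2] w 0.7
bar [0.47316827 0.02256077 0.12135527]
```

View pics/p7.png

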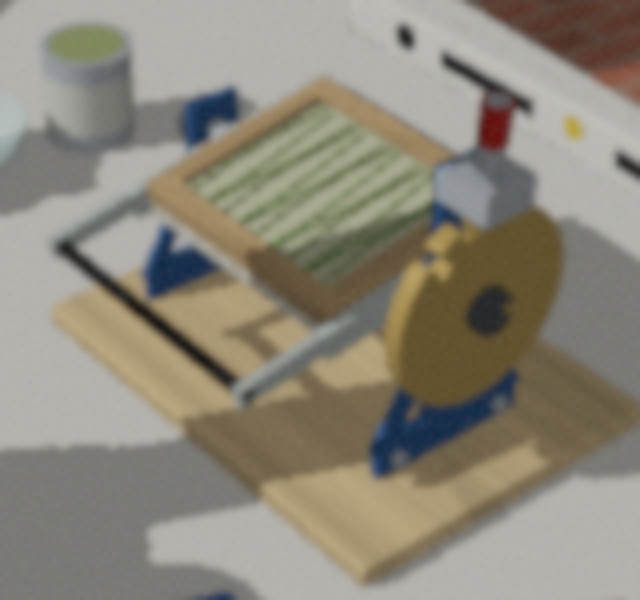

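The pin stands in the guide block, head top at about crop (497,97) and red body above the block. It should be riding on the rim, so I'll check its height. The arm goes back to the bar.

>>> step_arm(series=[{"x":0.06,"y":-0.06,"z":0,"ax":0,"ay":0,"az":0,"grip":-0.4},{"x":0.12,"y":-0.13,"z":0,"ax":0,"ay":0,"az":0,"grip":-0.4},{"x":0.19,"y":-0.2,"z":0,"ax":0,"ay":0,"az":0,"grip":-0.4},{"x":0.26,"y":-0.27,"z":0,"ax":0,"ay":0,"az":0,"grip":-0.4},{"x":0.308,"y":-0.322,"z":0.05,"ax":0,"ay":0,"az":0,"grip":-0.4},{"x":0.308,"y":-0.322,"z":0.13,"ax":0,"ay":0,"az":0,"grip":-0.4},{"x":0.308,"y":-0.322,"z":0.155,"ax":0,"ay":0,"az":0,"grip":-0.4},{"x":0.308,"y":-0.322,"z":0.155,"ax":0,"ay":0,"az":0,"grip":-0.4},{"x":0.308,"y":-0.322,"z":0.155,"ax":0,"ay":0,"az":0,"grip":-0.4}])

```text
time: 14.1
tool_pos: [0.4733, 0.0225, 0.298]
tcp_rot: [-2.152, -2.282, 0.001]
wrist_force: [0.7, -0.1, 0.4]
width: 0.699
grip_force: 0.0
```

```bash
cat >> h.py <<'E'
def redtop(S):
    h=cv2.cvtColor(S['img'],cv2.COLOR_RGB2HSV);m=((h[...,0]<8)|(h[...,0]>172))&(h[...,1]>140)&(h[...,2]>50)
    m[:130]=0;m[190:]=0;m[:,:375]=0;m[:,405:]=0
    ys,xs=np.nonzero(m);o=(xs.mean(),ys.mean())
    B=np.array([.641,-.121]);z=[proj(S,[*B,k])[1] for k in np.arange(.25,.36,.001)]
    print('red n',len(xs),'centre',np.round(o,1),'-> centre z',round(.25+.001*np.argmin(abs(np.array(z)-o[1])),3),'(riding .290, home .274 minus ~.005 front bias)')
E
python3 - <<'E'
from h import *
avg(3)
rel([.4737,.0235,.104],[1,.06]);redtop(cam('side'))
E
```

```text
t 14.25 pos [0.4741 0.0225 0.2993] sd [0.0001 0.     0.0002] rot dev [0.09 0.17 0.4 ] F [ 0.7 -0.1  0.1]
t 14.25 pos [0.4742 0.0225 0.2995] shift [ 0.001  -0.0004  0.3909] turn [-0.002 -0.006 -0.002] F [ 1.2 -0.4 -0.3] w 0.698
red n 47 centre [388.1 161.7] -> centre z 0.283 (riding .290, home .274 minus ~.005 front bias)
```

Allowing for the front-face bias, the pin is riding (about 0.289). Descending and gripping the bar.

>>> step_arm(series=[{"x":0,"y":0,"z":0.08,"ax":0,"ay":0,"az":0,"grip":-0.4},{"x":0,"y":0,"z":0.17,"ax":0,"ay":0,"az":0,"grip":-0.4},{"x":0,"y":0,"z":0.26,"ax":0,"ay":0,"az":0,"grip":-0.4},{"x":0,"y":0,"z":0.33,"ax":0,"ay":0,"az":0,"grip":-0.4},{"x":0,"y":0,"z":0.37,"ax":0,"ay":0,"az":0,"grip":-0.4},{"x":0,"y":0,"z":0.39,"ax":0,"ay":0,"az":0,"grip":-0.4},{"x":0,"y":0,"z":0.39,"ax":0,"ay":0,"az":0,"grip":1},{"x":0,"y":0,"z":0.39,"ax":0,"ay":0,"az":0,"grip":1},{"x":0,"y":0,"z":0.39,"ax":0,"ay":0,"az":0,"grip":1},{"x":0,"y":0,"z":0.39,"ax":0,"ay":0,"az":0,"grip":1},{"x":0,"y":0,"z":0.39,"ax":0,"ay":0,"az":0,"grip":1}], force=40)

```text
time: 15.4
tool_pos: [0.4735, 0.0234, 0.1045]
tcp_rot: [-2.152, -2.286, -0.003]
wrist_force: [0.0, 0.7, 4.0]
width: 0.126
grip_force: 39.2
```

```bash
python3 - <<'E'
from h import *
avg(2);redtop(cam('side'));print(bot.read_state()['width'])
R=Ro.from_rotvec([2.1472,2.2932,0])
p=lambda t:jig(-.16*np.cos(t),0,.15-.16*np.sin(t))
for t in np.arange(.2,.5,.02): print(round(t,3),(R.inv().apply(p(t)-p(.18))/.5).round(4)[1:])
E
```

```text
t 15.5 pos [0.4735 0.0234 0.1043] sd [0.     0.     0.0001] rot dev [0.   0.16 0.34] F [ 1.1 -0.3  5. ]
red n 47 centre [388.2 161.5] -> centre z 0.283 (riding .290, home .274 minus ~.005 front bias)
0.1228344197310106
0.2 [0.0012 0.0063]
0.22 [0.0025 0.0125]
0.24 [0.004  0.0188]
0.26 [0.0056 0.025 ]
0.28 [0.0073 0.0311]
0.3 [0.0091 0.0373]
0.32 [0.0111 0.0434]
0.34 [0.0131 0.0494]
0.36 [0.0153 0.0554]
0.38 [0.0177 0.0614]
0.4 [0.0201 0.0673]
0.42 [0.0226 0.0732]
0.44 [0.0253 0.079 ]
0.46 [0.0281 0.0848]
0.48 [0.031  0.0905]
```

Pulling to about 0.30 at a moderate rate, then slowly feeling for the notch.

>>> step_arm(series=[{"x":0,"y":0.001,"z":0.006,"ax":0,"ay":0,"az":0,"grip":1},{"x":0,"y":0.0025,"z":0.0125,"ax":0,"ay":0,"az":0,"grip":1},{"x":0,"y":0.004,"z":0.019,"ax":0,"ay":0,"az":0,"grip":1},{"x":0,"y":0.0055,"z":0.025,"ax":0,"ay":0,"az":0,"grip":1},{"x":0,"y":0.006,"z":0.028,"ax":0,"ay":0,"az":0,"grip":1},{"x":0,"y":0.007,"z":0.031,"ax":0,"ay":0,"az":0,"grip":1},{"x":0,"y":0.008,"z":0.034,"ax":0,"ay":0,"az":0,"grip":1},{"x":0,"y":0.009,"z":0.037,"ax":0,"ay":0,"az":0,"grip":1},{"x":0,"y":0.01,"z":0.04,"ax":0,"ay":0,"az":0,"grip":1}])

```text
time: 16.45
tool_pos: [0.4784, 0.0238, 0.0838]
tcp_rot: [-2.152, -2.285, -0.002]
wrist_force: [0.7, -1.5, 6.6]
width: 0.123
grip_force: 40.2
```

```bash
python3 - <<'E'
from h import *
avg(1);redtop(cam('side'))
E
```

```text
t 16.5 pos [0.4784 0.0238 0.0836] sd [0. 0. 0.] rot dev [0.03 0.16 0.34] F [ 0.9 -0.9  4. ]
red n 50 centre [388.3 160.8] -> centre z 0.286 (riding .290, home .274 minus ~.005 front bias)
```

Still riding. I'll step slowly, about 1.2 mm per row.

>>> step_arm(series=[{"x":0,"y":0.001,"z":0.0024,"ax":0,"ay":0,"az":0,"grip":1},{"x":0,"y":0.0017,"z":0.0048,"ax":0,"ay":0,"az":0,"grip":1},{"x":0,"y":0.0025,"z":0.0072,"ax":0,"ay":0,"az":0,"grip":1},{"x":0,"y":0.0033,"z":0.0096,"ax":0,"ay":0,"az":0,"grip":1},{"x":0,"y":0.0042,"z":0.012,"ax":0,"ay":0,"az":0,"grip":1},{"x":0,"y":0.005,"z":0.0144,"ax":0,"ay":0,"az":0,"grip":1}])

```text
time: 17.15
tool_pos: [0.4807, 0.024, 0.0765]
tcp_rot: [-2.152, -2.285, -0.002]
wrist_force: [1.5, 0.0, 7.8]
width: 0.121
grip_force: 40.4
```

```bash
python3 - <<'E'
from h import *
avg(1);redtop(cam('side'))
E
```

```text
t 17.2 pos [0.4808 0.024  0.0763] sd [0. 0. 0.] rot dev [0.04 0.17 0.34] F [ 1.9 -0.   4.8]
red n 50 centre [386.6 167. ] -> centre z 0.268 (riding .290, home .274 minus ~.005 front bias)
```

The pin dropped 16 mm into the notch at a tilt of about 0.35. Releasing the bar and lifting, then I'll press the pin home.

>>> step_arm(series=[{"x":0,"y":0,"z":0,"ax":0,"ay":0,"az":0,"grip":-0.4},{"x":0,"y":0,"z":0,"ax":0,"ay":0,"az":0,"grip":-0.4},{"x":0,"y":0,"z":0,"ax":0,"ay":0,"az":0,"grip":-0.4},{"x":0,"y":0,"z":0,"ax":0,"ay":0,"az":0,"grip":-0.4},{"x":0,"y":0,"z":-0.07,"ax":0,"ay":0,"az":0,"grip":-0.4},{"x":0,"y":0,"z":-0.16,"ax":0,"ay":0,"az":0,"grip":-0.4},{"x":0,"y":0,"z":-0.25,"ax":0,"ay":0,"az":0,"grip":-0.4},{"x":0,"y":0,"z":-0.34,"ax":0,"ay":0,"az":0,"grip":-0.4},{"x":0,"y":0,"z":-0.43,"ax":0,"ay":0,"az":0,"grip":1},{"x":0,"y":0,"z":-0.52,"ax":0,"ay":0,"az":0,"grip":1},{"x":0,"y":0,"z":-0.56,"ax":0,"ay":0,"az":0,"grip":1},{"x":0,"y":0,"z":-0.56,"ax":0,"ay":0,"az":0,"grip":1}])

```text
time: 18.45
tool_pos: [0.4822, 0.0232, 0.3599]
tcp_rot: [2.154, 2.286, 0.007]
wrist_force: [0.5, -0.1, 0.4]
width: 0.022
grip_force: 0.0
```

```bash
python3 - <<'E'
from h import *
avg(2);rel([.6415,-.121,.32],[1,.06])
redtop(cam('side'))
E
```

```text
t 18.55 pos [0.4806 0.0232 0.356 ] sd [0.0005 0.     0.001 ] rot dev [0.13 0.18 0.35] F [-0.1  0.6 -0.5]
t 18.55 pos [0.4802 0.0232 0.3549] shift [-0.3074  0.3051  0.0676] turn [-0.008 -0.006 -0.001] F [-0.3  0.1 -0.4] w -0.003
red n 50 centre [386.7 166.8] -> centre z 0.268 (riding .290, home .274 minus ~.005 front bias)
```

>>> step_arm(series=[{"x":-0.07,"y":0.07,"z":0,"ax":0,"ay":0,"az":0,"grip":1},{"x":-0.14,"y":0.14,"z":0,"ax":0,"ay":0,"az":0,"grip":1},{"x":-0.21,"y":0.21,"z":0,"ax":0,"ay":0,"az":0,"grip":1},{"x":-0.27,"y":0.27,"z":0,"ax":0,"ay":0,"az":0,"grip":1},{"x":-0.307,"y":0.305,"z":0.04,"ax":0,"ay":0,"az":0,"grip":1},{"x":-0.307,"y":0.305,"z":0.067,"ax":0,"ay":0,"az":0,"grip":1},{"x":-0.307,"y":0.305,"z":0.067,"ax":0,"ay":0,"az":0,"grip":1},{"x":-0.307,"y":0.305,"z":0.067,"ax":0,"ay":0,"az":0,"grip":1}])

```text
time: 19.4
tool_pos: [0.6402, -0.12, 0.3189]
tcp_rot: [-2.148, -2.281, 0.004]
wrist_force: [-0.6, 0.3, 0.6]
width: 0.002
grip_force: 0.0
```

```bash
python3 - <<'E'
from h import *
avg(3);rel([.6415,-.121,.29],[1,.06])
E
```

```text
t 19.55 pos [ 0.6412 -0.12    0.3215] sd [0.0003 0.     0.0007] rot dev [0.19 0.19 0.3 ] F [0.  0.3 0.6]
t 19.55 pos [ 0.6415 -0.12    0.3223] shift [-0.0021  0.      0.0646] turn [-0.004 -0.005  0.001] F [ 0.6 -0.   0.5] w -0.002
```

>>> step_arm(series=[{"x":-0.002,"y":0,"z":0.03,"ax":0,"ay":0,"az":0,"grip":1},{"x":-0.002,"y":0,"z":0.05,"ax":0,"ay":0,"az":0,"grip":1},{"x":-0.002,"y":0,"z":0.06,"ax":0,"ay":0,"az":0,"grip":1},{"x":-0.002,"y":0,"z":0.064,"ax":0,"ay":0,"az":0,"grip":1},{"x":-0.002,"y":0,"z":0.068,"ax":0,"ay":0,"az":0,"grip":1},{"x":-0.002,"y":0,"z":0.071,"ax":0,"ay":0,"az":0,"grip":1},{"x":-0.002,"y":0,"z":0.071,"ax":0,"ay":0,"az":0,"grip":1}])

```text
time: 20.25
tool_pos: [0.6419, -0.1217, 0.2892]
tcp_rot: [-2.153, -2.285, -0.002]
wrist_force: [-4.5, 0.3, 13.0]
width: -0.006
grip_force: 6.2
```

```bash
python3 - <<'E'
from h import *
avg(2)
E
```

```text
t 20.35 pos [ 0.6419 -0.1218  0.2892] sd [0. 0. 0.] rot dev [0.03 0.13 0.35] F [-4.1  1.5 12.5]
```

Contact at z 0.2892 under 12.5 N. A fully home head top would be at 0.289, so the collar is down. Retreating for a last look.

>>> step_arm(series=[{"x":0,"y":0,"z":-0.02,"ax":0,"ay":0,"az":0,"grip":1},{"x":0,"y":0,"z":-0.08,"ax":0,"ay":0,"az":0,"grip":1},{"x":0,"y":0,"z":-0.16,"ax":0,"ay":0,"az":0,"grip":1},{"x":0,"y":0,"z":-0.24,"ax":0,"ay":0,"az":0,"grip":1},{"x":0,"y":0,"z":-0.24,"ax":0,"ay":0,"az":0,"grip":1},{"x":0,"y":0,"z":-0.24,"ax":0,"ay":0,"az":0,"grip":1}])

```text
time: 20.95
tool_pos: [0.6426, -0.1222, 0.4069]
tcp_rot: [-2.153, -2.285, -0.002]
wrist_force: [0.5, -0.2, -1.3]
width: 0.002
grip_force: 0.0
```

```bash
python3 - <<'E'
from h import *
avg(2);S=cam('side');redtop(S)
b=cv2.resize(S['img'][130:280,230:430],None,fx=4,fy=4,interpolation=cv2.INTER_CUBIC)
cv2.imwrite('pics/p8.png',b[:,:,::-1])
E
```

```text
t 21.05 pos [ 0.6417 -0.122   0.4042] sd [0.0002 0.0001 0.0006] rot dev [0.3  0.21 0.35] F [ 0.4  0.5 -0.2]
red n 49 centre [386.6 166.9] -> centre z 0.268 (riding .290, home .274 minus ~.005 front bias)
```

View pics/p8.png

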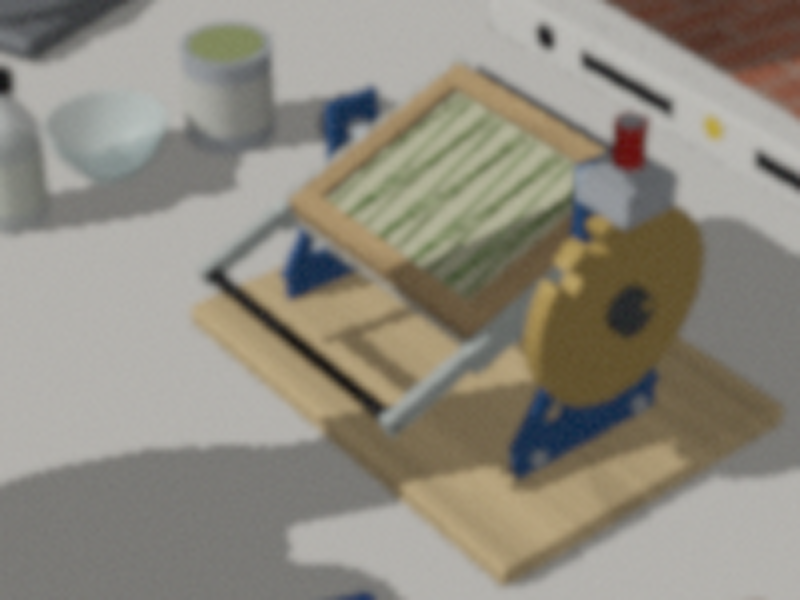

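The cradle is tipped towards the robot, and two notches have passed the block at about (565,275) and (597,225). The pin, at (630,145), is down on the block, and the tin, bowl and bottle are unmoved. Handing in.

```bash
python3 -c "
from workcell import bot
print(bot.finish_job())"
```

```text
the job is handed in; nothing more can be done
None
```

The casting is tipped towards the robot to about 0.35 rad (20°, at the first notch past level) and locked: the pin is in that notch with its collar down on the block, and the job was handed in at about 21 s.

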